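# Unload the sample from a measuring coil and show it at a slant

### The arm

A 6-joint arm with a two-finger parallel gripper is mounted at the origin on the work surface; the furniture and walls round the work are solid. World frame = base frame: x ahead of the robot, y to its left, z up, the work surface at z = 0. Lengths are in mm, angles in rad, forces in N, time in s.
With the tool pointing down it reaches from about 350 to 975 mm from the base axis. Payload 7.1 kg.
Tool frame: the origin (TCP) lies on the front face of the gripper's body, between the roots of the fingers; the fingertips stand 80 mm ahead of it and the grasp point (between the pads) lies 61 mm ahead of it (env.tips_ahead is the distance from the TCP to the fingertips, in mm); z points along the fingers, y is the direction in which the jaws open and shut (so a half turn about z gives the same grasp; the last joint's range is limited). The gripper opens to 88 mm and grips with 3 to 60 N. Pads are 20 mm wide; open, the fingers measure 115 mm over their backs; the gripper's body (75 mm by 178 mm) begins 61 mm behind the grasp point.
Start: joints at [1.121, 0.423, 1.63, -0, 1.089, -0.019], TCP at [260.966, 567.893, 302.675] pointing down, gripper open.
Joint ranges: [-3, 3], [-0.9, 2.11], [0.09, 2.58], [-1.31, 4.45], [0.11, 2.69], [-2.54, 2.54]. Speed limits (rad/s): [2.39, 2.39, 3.01, 3.14, 3.14, 3.14].

### API

Orientations are given as a unit quaternion [x, y, z, w].
In Python, from station import env, set_gripper, viewer, workorder gives the robot as it stands. Calls block until the motion is done:
- env.reach(position, orientation): joint-space move of the TCP to a pose.
- env.move_l(position, rot=None, rate=150, f_stop=None): straight line of the TCP; rot=None keeps the orientation; rate is the mean speed in mm/s. With f_stop (N) it stops when the force on the tool has changed by that much, and returns True; else False.
- env.move_joints(angles): joint-space move.
- set_gripper(opening): finger opening in mm; the grip force is fixed at half the most; returns when the fingers have stopped.
- env.hold(seconds).
- env.ik(position, orientation): joint angles nearest the present ones, or None.
- env.read_state(): the state.
- viewer.camera(name): name is "scene" or "side" or "wrist"; returns the picture (384x512x3 uint8, blue, green, red); there is no depth.
- viewer.camera_params(name): a dict with "fx", "fy", "cx", "cy" (pixels), "pose" (4x4, takes a point from camera to world coordinates); the wrist camera has in their place "tool_from_camera" (4x4, takes a point from camera to tool coordinates, whose origin is the TCP and whose axes are the flange's). Camera axes: x right, y up, looking along -z (the intrinsics and any distortion apply to the point x, -y, -z); pixel columns grow to the right and rows downward; lengths in mm; the calibration is good to about 2 mm. A picture is of the moment at which its call begins: read the wrist's pose just before it. camera_params takes no time and is no camera call.
A pose or a line that the arm cannot do raises env.IKError and nothing moves.
- workorder.sign_off(): hands the job in, once; it reports no verdict.
The state is a dict: "time_s": time; "qpos": joint angles; "dq": joint speeds; "tau": joint torques, N m; "tool_pos": TCP position; "orientation": TCP orientation; "force": force on the tool from outside, world axes, zero at the start; "wrist_torque": the same for the moment, N m; "width": finger opening in mm.
Only numpy, scipy, OpenCV 4.12 (cv2) and the standard library are available. Lean on these libraries where they do the work, as an engineer would, in place of code of your own. Each camera call takes 0.05 s, during which the arm holds its last target.

### The job

Lift the tall wound coil straight up off the hollow spindle of its stand and set it down gently, upright, wholly on the black rubber mat. Then draw the sample tube out of the spindle and hold it still in the air, cap end up, tilted about 45 degrees from upright, with its middle 20 cm or more above the bench; finish while still holding it. Leave the coil standing on the mat and do not disturb the other things.

Things in the scene. Friction and masses are not known exactly. Their poses are not given: they have to be found in the camera images.
- coil_mid (a point): Centre of the tall wound coil: 80 mm high, black end flanges 56 mm in diameter, 5 mm thick, copper winding 48 mm in diameter between them, bore 32 mm, 0.11 to 0.22 kg; z along the bore. It starts upright round the spindle, underside 45 mm, top 125 mm above the bench, and lifts off freely. It surrounds the tube to above its cap; lift it 85 mm to clear. The spare coil is only 35 mm high.
- tube_mid (a point): Middle of the only conical tube: 116 mm long, body 17 mm in diameter, fixed blue cap 22 mm in diameter and 14 mm long, 0.02 to 0.03 kg. z points along it to the cap end; cap 44 to 58 mm along +z, tip 58 mm along -z. It starts loosely upright in the spindle, tip 6 mm above the bench, cap at 108 to 122 mm, 23 mm above the spindle's rim. A straight pull of 85 mm frees it.
- spindle_top (a point): Centre of the rim of the hollow spindle, 85 mm above the bench: upright aluminium sleeve 27 mm outside, bore 20 mm wide and 79 mm deep, rising 40 mm from the top of the stand.
- stand: Fixed grey instrument housing, 90 x 90 x 45 mm, with a dark window and a small knob on one side, that carries the spindle in its middle; origin at the centre of its underside, on the bench; x and y along its sides.
- mat: Black rubber mat 120 x 120 x 3 mm lying flat, fixed; origin at the centre of its underside, at bench height (its top is 3 mm higher); x and y along its sides.
- spare_coil_mid (a point): Centre of the short spare coil, a bystander standing on the bench: 56 mm in diameter, 35 mm high. Leave it alone.
- pen_pot: White beaker with pens, 68 mm in diameter, 139 mm high, origin at the centre of its underside; a bystander. Leave it alone.
- pen: Pen lying on the bench, 140 mm long along its y axis, 15 mm high; a bystander. Leave it alone.
- sticky_notes: Block of sticky notes, 77 x 77 x 11 mm, flat on the bench, origin at the centre of its underside; a bystander. Leave it alone.
There are look-alikes about, which are no part of the job. Leave any turquoise or yellow look-alike of the part that bears coil_mid alone.

How it is judged (in metres and radians):
On the way, in this order (a step that is already met when the one before it is completed fails the run):
1. the coil stands upright and released wholly on the mat, the tube still in the spindle (x of coil_mid in the frame of mat between -0.034 and 0.034 m and y of coil_mid in the frame of mat between -0.034 and 0.034 m and z of coil_mid in the frame of mat below 0.048 m and angle between coil_mid's own z axis and vertical below 0.1 rad and contact force between the fingers and coil below 0.05 N and z of tube_mid in the frame of stand below 0.08 m and horizontal distance between tube_mid and spindle_top below 0.01 m), for 0.2 s.
2. the tube is drawn up out of the spindle in the fingers (z of tube_mid in the frame of stand above 0.143 m and contact force between the fingers and tube above 0.5 N), for 0.1 s.
At the end, for the whole second after the job is handed in: Coil upright (within 0.1 rad), released, its axis within 34 mm of the mat centre along each side; tube held by the fingers (over 0.5 N), still, its middle over 185 mm above the bench, cap end up, axis 0.5 to 1.1 rad from vertical, touching neither stand, coil nor pen pot (x of coil_mid in the frame of mat between -0.034 and 0.034 m and y of coil_mid in the frame of mat between -0.034 and 0.034 m and z of coil_mid in the frame of mat below 0.048 m and angle between coil_mid's own z axis and vertical below 0.1 rad and contact force between each of the fingers, tube and coil below 0.05 N and height (world z) of tube_mid above 0.185 m and angle between tube_mid's own z axis and vertical between 0.5 and 1.1 rad and contact force between the fingers and tube above 0.5 N and linear speed of tube below 0.04 m/s and contact force between tube and stand below 0.05 N and contact force between tube and pen_pot below 0.05 N); the arm keeps its last pose, push and grip.
It fails at once if the coil is knocked over (tilted more than 0.5 rad) (angle between coil_mid's own z axis and vertical above 0.5 rad).
It fails at once if the coil strikes or is pressed on the mat with more than 40 N (contact force between coil and mat above 40 N).
It fails at once if a bystander (spare coil, pen, sticky notes, pen pot) is moved more than 20 mm (distance of any of spare_coil_mid, pen, sticky_notes, pen_pot from where it was at the start of the episode above 0.02 m).
It also fails if it takes over 56 s, if anything falls off the work surface, if the arm or the gripper's body presses on something with over 40 N, if the wrist force passes 120 N, or if a joint passes its speed limit or range.

## Working session

There is one attempt and no reset: what is moved stays moved. The work goes in short steps, each a Python script; the robot and the scene stay as the last script left them, time stands still between calls to the robot, and variables do not carry over. Pictures are saved under pics/ and viewed, and the job is handed in when it is done.

```bash
ls; mkdir -p pics
cat > h.py <<'E'
import numpy as np, cv2
from station import env, set_gripper, viewer, workorder
from scipy.spatial.transform import Rotation as R
def snap(cam,name):
    s=env.read_state(); im=viewer.camera(cam); cv2.imwrite('pics/'+name+'.png',im); return s,im
def pose(cam,s=None):
    p=viewer.camera_params(cam)
    if cam!='wrist': return p,np.array(p['pose'])
    T=np.eye(4);T[:3,:3]=R.from_quat(s['orientation']).as_matrix();T[:3,3]=s['tool_pos']
    return p,T@np.array(p['tool_from_camera'])
def ray(cam,u,v,s=None):
    p,T=pose(cam,s)
    uu,vv=u,v
    if p.get('dist') is not None:
        K=np.array([[p['fx'],0,p['cx']],[0,p['fy'],p['cy']],[0,0,1.]])
        q=cv2.undistortPoints(np.array([[[u,v]]],float),K,np.array(p['dist'],float))[0,0]
        x,y=q
    else: x,y=(u-p['cx'])/p['fx'],(v-p['cy'])/p['fy']
    d=T[:3,:3]@np.array([x,-y,-1.]); return T[:3,3],d/np.linalg.norm(d)
def onz(cam,u,v,z,s=None):
    o,d=ray(cam,u,v,s); return o+d*(z-o[2])/d[2]
def proj(cam,P,s=None):
    p,T=pose(cam,s); c=np.linalg.inv(T)@np.append(P,1.)
    x,y=c[0]/-c[2],-c[1]/-c[2]
    return p['fx']*x+p['cx'],p['fy']*y+p['cy']
E
python3 - <<'E'
from h import *
for c in ['scene','side','wrist']:
    s,im=snap(c,c+'0'); print(c,viewer.camera_params(c))
print(s)
E
```

```text
pics
scene {'fx': 357.54688233856615, 'fy': 357.54688233856615, 'cx': 257.3470248102974, 'cy': 186.95391672463384, 'pose': array([[ 3.88537382e-01,  7.64395018e-01, -5.14527900e-01,
        -1.99801241e+00],
       [-9.21415085e-01,  3.18835167e-01, -2.22122438e-01,
        -2.31887746e+02],
       [-5.73969650e-03,  5.60396639e-01,  8.28204481e-01,
         8.60079891e+02],
       [ 0.00000000e+00,  0.00000000e+00,  0.00000000e+00,
         1.00000000e+00]])}
side {'fx': 348.6564832056011, 'fy': 348.6564832056011, 'cx': 258.14813767251593, 'cy': 190.9698791453052, 'pose': array([[-9.99877034e-01, -1.55243551e-02,  2.21613377e-03,
         4.66041270e+02],
       [ 7.71213318e-03, -3.63746611e-01,  9.31466009e-01,
         7.77426653e+02],
       [-1.36542980e-02,  9.31368562e-01,  3.63821608e-01,
         3.92526724e+02],
       [ 0.00000000e+00,  0.00000000e+00,  0.00000000e+00,
         1.00000000e+00]])}
wrist {'fx': 335.3560900887169, 'fy': 335.3560900887169, 'cx': 256.38103554341296, 'cy': 189.66432074149714, 'tool_from_camera': array([[ 1.00274579e-03,  9.69343392e-01,  2.4570
[... 260 characters left out ...]
+00,
         1.00000000e+00]])}
{'time_s': 0.1, 'qpos': array([ 1.12097587e+00,  4.23770675e-01,  1.63053975e+00, -1.15299539e-05,
        1.08858791e+00, -1.90129156e-02]), 'dq': array([ 0.00180827, -0.00053082, -0.00106122, -0.00138898,  0.00054208,
        0.00076743]), 'tau': array([-5.76994389e-04, -5.45616245e+01, -2.74324787e+01,  6.44065370e-02,
        1.89394358e-02, -1.84132483e-05]), 'tool_pos': array([260.83489335, 567.58016889, 302.00445795]), 'orientation': array([ 2.13739223e-01,  9.76890536e-01, -6.36169089e-04, -1.46672215e-04]), 'force': array([0.27876554, 0.04026686, 0.69846206]), 'wrist_torque': array([-0.02273625, -0.05084972,  0.0723301 ]), 'width': 87.95580900796337}
```

View pics/scene0.png

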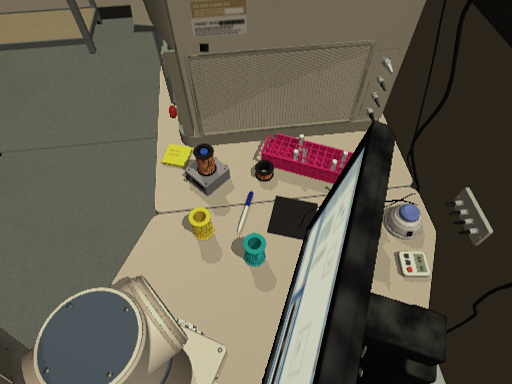

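View pics/side0.png

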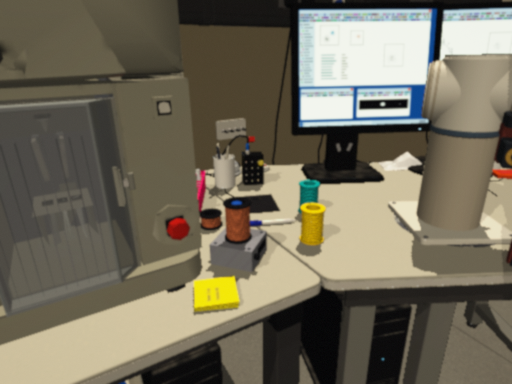

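View pics/wrist0.png

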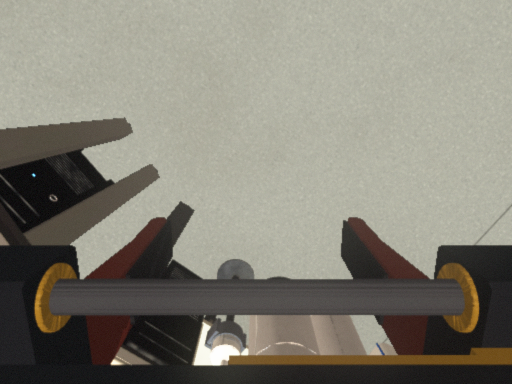

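The scene camera shows the copper coil and its grey stand at about (205,165), the mat at about (293,217), the spare coil at (264,171), and a monitor to the right of the mat. I'll enlarge these views and cast rays.

Run:
```python
from h import *
im=cv2.imread('pics/scene0.png')
c=im[130:275,150:350]; cv2.imwrite('pics/scene0z.png',cv2.resize(c,None,fx=4,fy=4,interpolation=cv2.INTER_CUBIC))
im=cv2.imread('pics/side0.png')
c=im[115:265,190:390]; cv2.imwrite('pics/side0z.png',cv2.resize(c,None,fx=4,fy=4,interpolation=cv2.INTER_CUBIC))
```

```text
(no output)
```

View pics/scene0z.png

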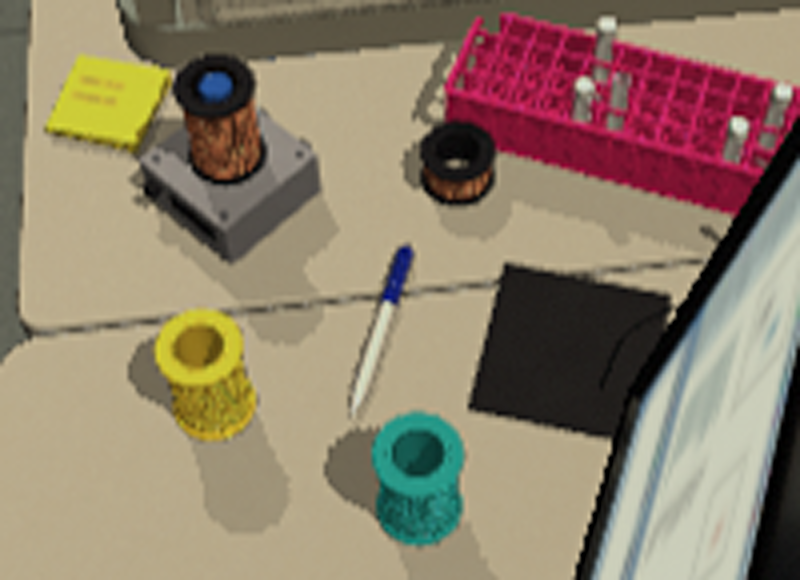

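View pics/side0z.png

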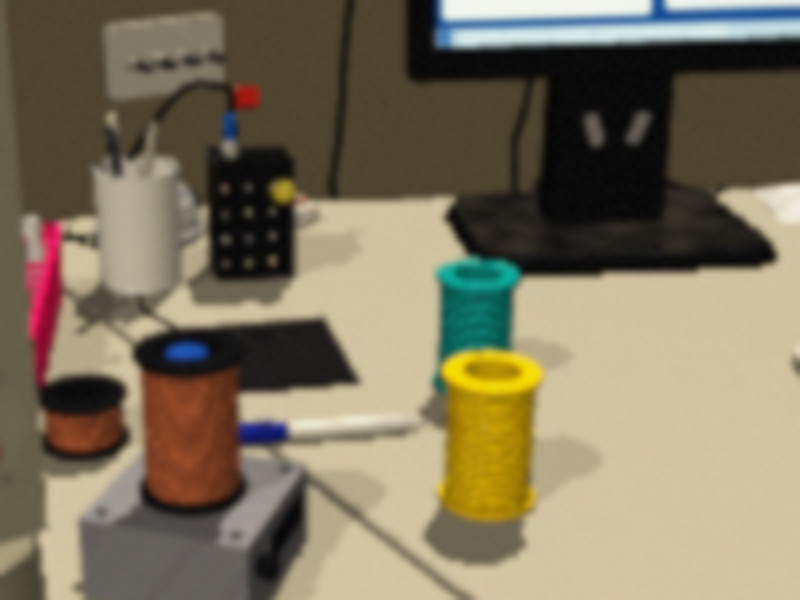

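Run:
```python
from h import *
np.set_printoptions(precision=1,suppress=True)
def tri(a,b):
    (o1,d1),(o2,d2)=a,b
    A=np.stack([d1,-d2],1); t=np.linalg.lstsq(A,o2-o1,rcond=None)[0]
    p,q=o1+d1*t[0],o2+d2*t[1]; return (p+q)/2,np.linalg.norm(p-q)
sz=lambda u,v:(150+(u+.5)/4-.5,130+(v+.5)/4-.5)
dz=lambda u,v:(190+(u+.5)/4-.5,115+(v+.5)/4-.5)
print('flange',onz('scene',*sz(215,86),125),onz('side',*dz(189,355),125),tri(ray('scene',*sz(215,86)),ray('side',*dz(189,355))))
im=cv2.imread('pics/scene0.png'); hsv=cv2.cvtColor(im,cv2.COLOR_BGR2HSV)
m=cv2.inRange(hsv,(100,120,60),(125,255,255)); m[:, :150]=0;m[200:]=0;m[:,230:]=0
ys,xs=np.nonzero(m[130:180]);print(xs.mean(),ys.mean()+130,len(xs)); print('cap',onz('scene',xs.mean(),ys.mean()+130,121))
for n,p in dict(TL=(505,263),TR=(670,296),BL=(470,408),mid35=(632,390)).items(): print('mat',n,onz('scene',*sz(*p),3))
for n,p in dict(a=(145,158),b=(232,228),c=(320,158)).items(): print('stand',n,onz('scene',*sz(*p),45))
for n,p in dict(R=(357,382),BR=(325,320)).items(): print('mat side',n,onz('side',*dz(*p),3))
print('spare',onz('scene',*sz(458,150),35))
print('pot base',onz('side',*dz(140,290),0), 'pot top',onz('side',*dz(137,168),100))
print('blackbox',onz('side',*dz(250,275),0),'rack near end',onz('scene',*sz(450,120),0),onz('scene',*sz(750,208),0))
print('pen',onz('scene',*sz(405,250),8),onz('scene',*sz(355,412),8))
print('yellow top',onz('scene',*sz(200,345),80),'teal',onz('scene',*sz(418,452),80))
print('monitor base',onz('side',*dz(480,270),0),onz('side',*dz(770,255),0))
print('notes',onz('scene',*sz(110,103),11))
print('cabinet foot',onz('scene',*sz(150,65),0),onz('scene',*sz(450,40),0))
```

```text
flange [505.6 142.9 125. ] [506.1 156.8 125. ] (array([507.6, 145.1, 120.5]), np.float64(1.773065166590709))
203.5686274509804 151.0392156862745 51
cap [508.8 144.6 121. ]
mat TL [524.1 -62.    3. ]
mat TR [ 543.  -178.6    3. ]
mat BL [407.9 -82.    3. ]
mat mid35 [ 462.4 -177.4    3. ]
stand a [482.5 198.8  45. ]
stand b [452.6 113.7  45. ]
stand c [530.5  83.5  45. ]
mat side R [409.1 -76.    3. ]
mat side BR [ 425.9 -188.2    3. ]
spare [582.   -1.8  35. ]
pot base [ 570.5 -265.9    0. ] pot top [ 568.2 -268.6  100. ]
blackbox [ 482.9 -296.8    0. ] rack near end [631.1  24.5   0. ] [ 639.7 -209.6    0. ]
pen [503.9   6.7   8. ] [373.4 -13.7   8. ]
yellow top [346.6  76.6  80. ] teal [332.1 -77.8  80. ]
monitor base [ 293.7 -300.3    0. ] [  46.2 -326.1    0. ]
notes [538.5 267.3  11. ]
cabinet foot [591.2 264.    0. ] [706.2  55.5   0. ]
```

Both views agree:
- The coil and tube axis is at about (507,144).
- The stand diagonal is 125 mm, close to the 127 mm expected.
- The mat sides are about 118 mm, with its centre at about (475,-130) and a yaw of about -9.5°.

I'll retract clear of the cabinet corner, hover over the coil and refine with the wrist camera.

```bash
cat >> h.py <<'E'
def down(az):  # tool z down, tool y at azimuth az (deg)
    a=np.radians(az); y=np.array([np.cos(a),np.sin(a),0]); z=np.array([0,0,-1.]); x=np.cross(y,z)
    return R.from_matrix(np.stack([x,y,z],1)).as_quat()
E
python3 - <<'E'
from h import *
np.set_printoptions(precision=2,suppress=True)
for az in (110,-70):
    print(az,env.ik([430,123,330],down(az)),env.ik([507,144,290],down(az)))
Q=down(110)
if env.ik([430,123,330],Q) is not None:
    env.reach([430,123,330],Q); env.move_l([507,144,290],rate=150)
s,im=snap('wrist','w1'); print(s['time_s'],s['tool_pos'],s['qpos'],s['force'])
print(proj('wrist',[507,144,125],s))
E
```

```text
110 [ 0.25  0.12  1.98 -0.    1.04 -1.67] [ 0.25  0.3   1.86 -0.    0.99 -1.67]
-70 [ 0.25  0.12  1.98 -0.    1.04  1.47] [ 0.25  0.3   1.86 -0.    0.99  1.48]
2.6333 [506.45 144.06 289.86] [ 0.25  0.3   1.86  0.    0.99 -1.67] [-0.09  0.23  0.16]
(np.float64(257.05123012562535), np.float64(195.7701489635743))
```

View pics/w1.png

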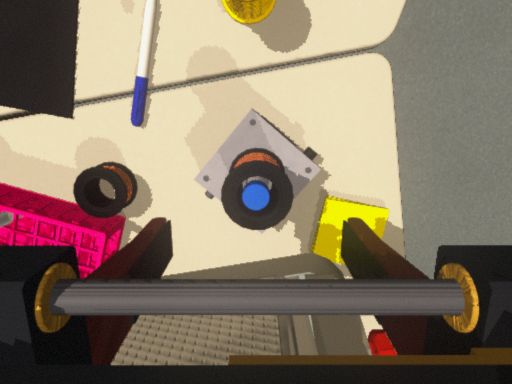

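The blue cap is at about (256,196) and the black flange ring round it is centred at about (257,190). The prediction was (257,196). I'll measure both by mask.

Run:
```python
from h import *
np.set_printoptions(precision=1,suppress=True)
s=env.read_state(); im=cv2.imread('pics/w1.png'); hsv=cv2.cvtColor(im,cv2.COLOR_BGR2HSV)
m=cv2.inRange(hsv,(100,150,60),(125,255,255)); m[:,:220]=0;m[:,290:]=0
c=max(cv2.findContours(m,0,2)[0],key=cv2.contourArea); (u,v),r=cv2.minEnclosingCircle(c); print('cap',u,v,r,onz('wrist',u,v,122,s))
d=cv2.inRange(hsv,(0,0,0),(179,255,55)); d[:, :215]=0;d[:,300:]=0;d[:140]=0;d[240:]=0
# flange: outer edges of dark blob
c=max(cv2.findContours(d,0,2)[0],key=cv2.contourArea); (u,v),r=cv2.minEnclosingCircle(c); print('fl',u,v,r,cv2.boundingRect(c),cv2.fitEllipse(cv2.convexHull(c)),onz('wrist',u,v,125,s))
e=cv2.fitEllipse(cv2.convexHull(c)); print(onz('wrist',*e[0],125,s), 'diam',e[1][0]*248/335)
```

```text
cap 255.4239959716797 196.44773864746094 13.664558410644531 [508.8 143.3 122. ]
fl 264.193359375 189.45303344726562 29.961864471435547 (236, 164, 56, 53) ((265.0403137207031, 190.81459045410156), (52.4561767578125, 58.80949020385742), 53.947879791259766) [500.5 147.4 125. ]
[501.3 148.4 125. ] diam 38.83322936100746
```

Run:
```python
from h import *
np.set_printoptions(precision=1,suppress=True)
s=env.read_state(); im=cv2.imread('pics/w1.png'); hsv=cv2.cvtColor(im,cv2.COLOR_BGR2HSV)
print(hsv[196,215:300,2], hsv[215:240,256,2])
cv2.imwrite('pics/w1z.png',cv2.resize(im[130:260,190:330],None,fx=4,fy=4,interpolation=cv2.INTER_CUBIC))
```

```text
[204 198 194 194 193 182 118  73  68  69  67  64  64  64  64  65  61  63
  63  65  62  53  53  52  50  51  76 160 213 214 213 211 214 215 213 214
 214 215 213 215 214 215 211 210 208 210 210 210 210 211 211 211 210 202
 121  49  43  44  39  42  44  43  46  48  52  54  51  54  52  53  54  54
  57  55  52  61  54  59  85 118 127 139 149 151 153] [ 54  56  59  61  62  62  57  58  55  56  60  62  62  57  93 218 233 233
 234 233 234 235 235 235 235]
```

View pics/w1z.png

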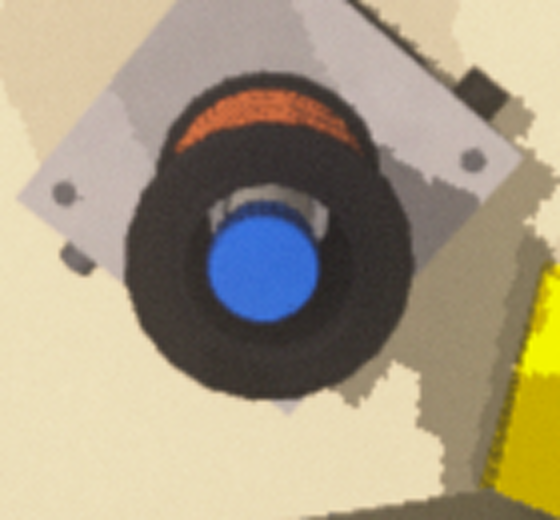

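The flange's outer edges are at columns 221.4–293.4 and rows 160.5–229.6, so its centre is at about (257.1,194.9). I'll cast that ray, then descend and grip the winding.

Run:
```python
from h import *
np.set_printoptions(precision=1,suppress=True)
s=env.read_state()
c=onz('wrist',257.1,194.9,125,s); print(c, proj('wrist',[507,144,125],s))
P=np.array([507.0,143.7,0]); P[:2]=(c[:2]+[507.5,144.0])/2; print(P)
P[2]=152
f=env.move_l(P,rate=110,f_stop=12); s=env.read_state(); print(f,s['tool_pos'],s['force'],s['time_s'])
snap('side','s1'); snap('wrist','w2')
```

```text
[506.4 143.8 125. ] (np.float64(257.0949677761784), np.float64(195.70774554560603))
[506.9 143.9   0. ]
False [507.4 144.  152.6] [-0.6 -0.4  0.4] 4.0917
```

View pics/s1.png

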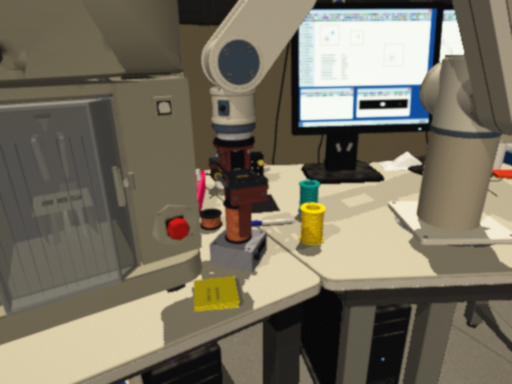

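View pics/w2.png

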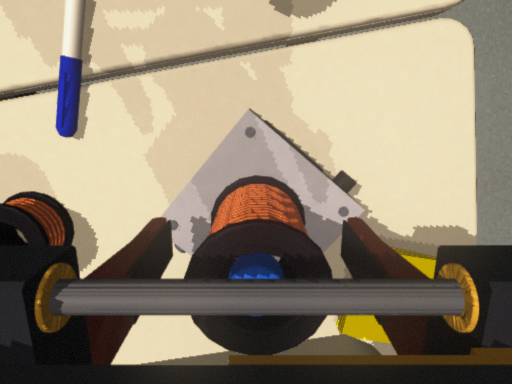

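The fingers straddle the coil evenly, with the flange at columns 185–332 between fingers at about 170 and 345. I'll grip and lift straight up.

Run:
```python
from h import *
np.set_printoptions(precision=2,suppress=True)
set_gripper(0); s=env.read_state(); print(s['width'],s['force'],s['time_s'])
p=np.array(s['tool_pos']); print(p)
if s['width']>40:
    f=env.move_l(p+[0,0,10],rate=60,f_stop=20); print(f,env.read_state()['force'])
    if not f: f=env.move_l(p+[0,0,120],rate=130,f_stop=25)
s=env.read_state(); print(f,s['tool_pos'],s['width'],s['force'],s['time_s'])
snap('side','s2'); snap('scene','sc2')
```

```text
56.26357595268487 [-1.28 -0.55  0.98] 4.7917
[506.95 143.91 152.04]
False [ 1.09  0.43 -1.23]
False [506.47 143.79 271.31] 55.931421450578775 [ 0.17  0.48 -1.67] 6.1083
```

View pics/s2.png

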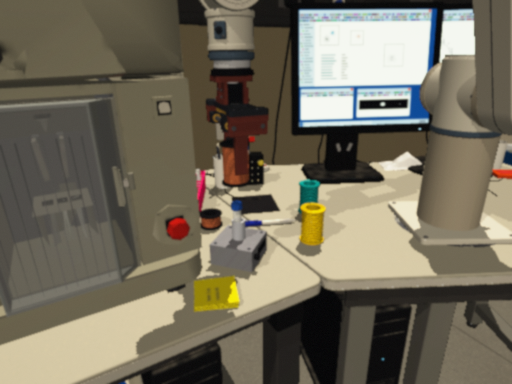

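View pics/sc2.png

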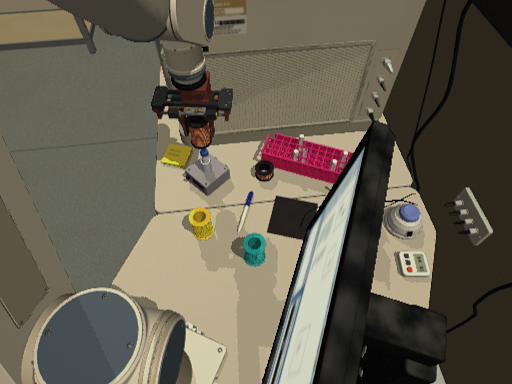

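The coil is lifted clear and the tube is still in the spindle at (237,215) in the side view. The width is 56 mm, so the pads are holding the top flange rather than the winding. I'll zoom in to check the coil's tilt and depth.

Run:
```python
from h import *
im=cv2.imread('pics/s2.png')
cv2.imwrite('pics/s2z.png',cv2.resize(im[90:250,180:300],None,fx=3.7,fy=3.7,interpolation=cv2.INTER_CUBIC))
s=env.read_state();print(s['tool_pos'])
p=s['tool_pos']
for z in (p[2]-27,p[2]-107): print(z,[ (np.array(proj('side',[p[0],p[1],z]))-[180,90])*3.7])
```

```text
[506.47195813 143.77244059 271.06751078]
244.06751077745184 [array([202.46111066, 190.15949421])]
164.06751077745184 [array([208.30174565, 340.85730874])]
```

View pics/s2z.png

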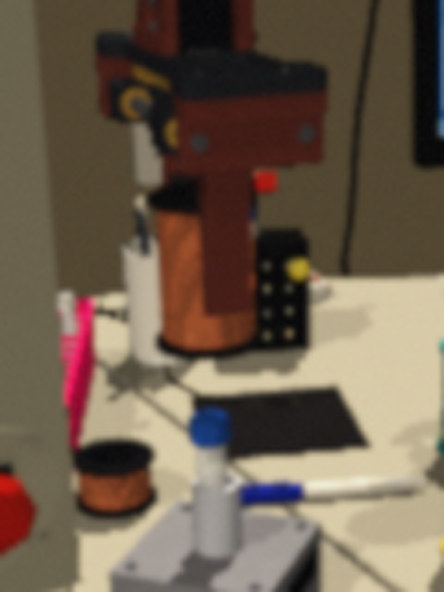

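The coil hangs upright: its bottom flange is at row ~350 in the zoom, where the prediction was ~341 for the centre plus the front rim. I'll carry it over the mat and look before lowering.

Run:
```python
from h import *
np.set_printoptions(precision=2,suppress=True)
env.move_l([475.5,-129,271],rot=down(80),rate=150)
s,im=snap('wrist','w3'); print(s['tool_pos'],s['width'],s['force'],s['time_s'],s['qpos'])
snap('side','s3')
for dx,dy in ((-60,-60),(-60,60),(60,60),(60,-60)):
    a=np.radians(-9.7+0) if 0 else np.radians(9.3); c,sn=np.cos(a),np.sin(a)
    w=np.array([475.5+c*dx-sn*dy*-1*-1,-129+sn*dx+c*dy,3]); print(w,np.array(proj('wrist',w,s)),np.array(proj('side',w)))
```

```text
[ 475.56 -128.52  270.96] 56.19356705284565 [ 0.27  0.98 -0.9 ] 8.1917 [-0.29  0.27  1.94  0.    0.92 -1.69]
[ 425.98 -197.91    3.  ] [182.73 134.09] [270.71 193.43]
[406.59 -79.48   3.  ] [293.32  94.47] [279.72 209.58]
[525.02 -60.09   3.  ] [326.74 202.65] [235.41 213.31]
[ 544.41 -178.52    3.  ] [223.51 236.53] [230.98 196.47]
```

View pics/w3.png

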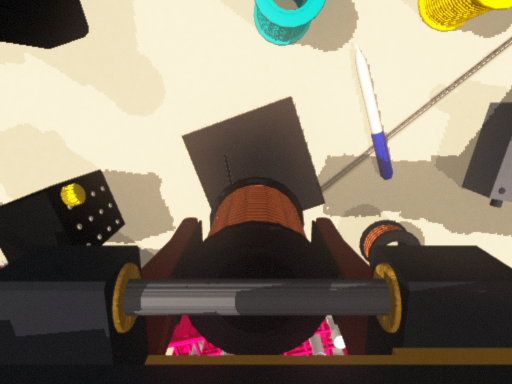

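View pics/s3.png

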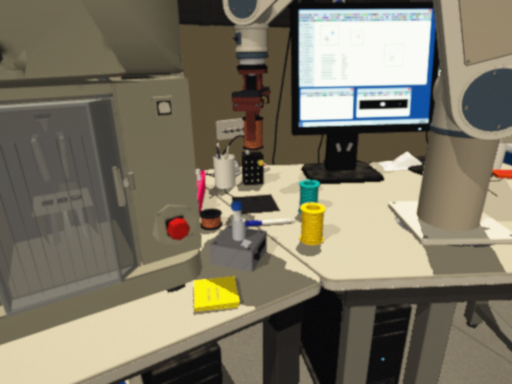

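The mat corners in the wrist view, at about (183,135), (292,97) and (325,204), match the projected corners within 2 px. I'll lower with a guarded final approach.

Run:
```python
from h import *
np.set_printoptions(precision=2,suppress=True)
print(env.move_l([475.5,-129,122],rate=90,f_stop=15))
env.hold(0.2); print(env.read_state()['force'],env.read_state()['tool_pos'])
print(env.move_l([475.5,-129,106.5],rate=12,f_stop=4)); s=env.read_state(); print(s['tool_pos'],s['force'],s['width'],s['time_s'])
snap('side','s4');snap('wrist','w4')
```

```text
False
[-0.18  0.53 -1.37] [ 475.64 -129.04  122.28]
True
[ 475.46 -128.98  110.01] [ 0.39 -0.31  4.29] 55.94599947684482 11.2333
```

View pics/s4.png

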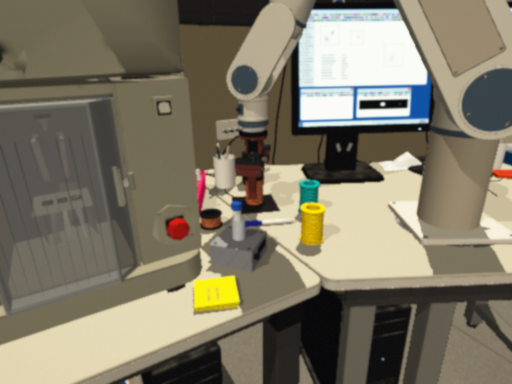

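Contact came at TCP z = 110.0, exactly as expected. I'll release, rise and check.

Run:
```python
from h import *
np.set_printoptions(precision=2,suppress=True)
set_gripper(88); env.hold(0.3); s=env.read_state(); print(s['width'],s['force'],s['time_s'])
env.move_l([475.5,-129,150],rate=60,f_stop=8); env.move_l([475.5,-129,275],rate=150)
s,im=snap('wrist','w5'); print(s['tool_pos'],s['force'],s['time_s']); snap('side','s5')
print(proj('wrist',[475.5,-129,83],s),proj('wrist',[475.5,-129,3],s))
```

```text
87.77102787247344 [ 0.5   0.68 -0.19] 12.3083
[ 474.99 -128.85  274.2 ] [-0.04  0.16 -0.39] 14.1167
(np.float64(257.07336220484723), np.float64(187.51098673884738)) (np.float64(256.9075851378534), np.float64(169.85354399565028))
```

View pics/w5.png

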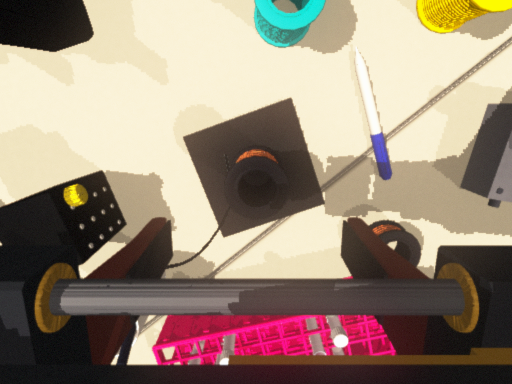

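View pics/s5.png

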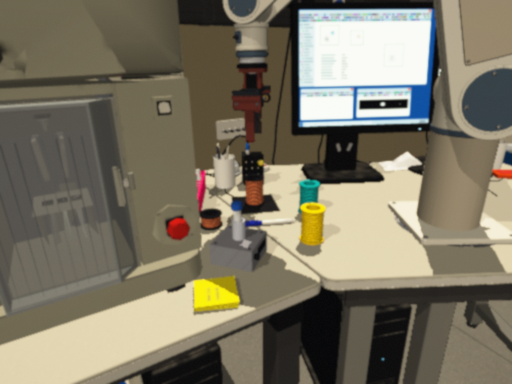

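The coil stands upright, with its top flange at about (257,185) and the mat centre at about (254,168). I'll go back over the tube.

Run:
```python
from h import *
np.set_printoptions(precision=2,suppress=True)
env.move_l([507.5,143.8,275],rot=down(110),rate=150); env.hold(0.2)
s,im=snap('wrist','w6'); print(s['tool_pos'],s['time_s'])
hsv=cv2.cvtColor(im,cv2.COLOR_BGR2HSV)
m=cv2.inRange(hsv,(100,150,60),(125,255,255)); m[:,:215]=0;m[:,300:]=0;m[:140]=0;m[270:]=0
c=max(cv2.findContours(m,0,2)[0],key=cv2.contourArea); (u,v),r=cv2.minEnclosingCircle(c); print('cap',u,v,r,cv2.boundingRect(c),onz('wrist',u,v,122,s),proj('wrist',[507.5,143.8,122],s))
```

```text
[507.53 143.43 275.02] 16.4
cap 256.7477111816406 200.3440399169922 13.946205139160156 (243, 187, 28, 28) [508.55 143.26 122.  ] (np.float64(257.93988056104473), np.float64(199.29108128109405))
```

View pics/w6.png

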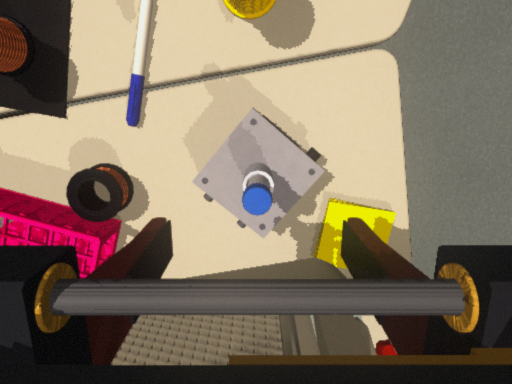

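The cap centre is at (508.5,143.3). I'll descend with the fingertips at about z=93, above the 85 mm rim, then grip the cap and draw it straight up.

Run:
```python
from h import *
np.set_printoptions(precision=2,suppress=True)
X=[508.2,143.5]
print(env.move_l(X+[173],rate=90,f_stop=10)); 
set_gripper(0); s=env.read_state(); print(s['tool_pos'],s['width'],s['force'],s['time_s'])
if 15<s['width']<30:
    f=env.move_l(X+[188],rate=50,f_stop=10); print(f,env.read_state()['force'])
    if not f: f=env.move_l(X+[320],rate=120,f_stop=12)
s=env.read_state(); print(f,s['tool_pos'],s['width'],s['force'],s['time_s'])
snap('side','s7')
im=cv2.imread('pics/s7.png'); cv2.imwrite('pics/s7z.png',cv2.resize(im[60:260,180:300],None,fx=3,fy=3,interpolation=cv2.INTER_CUBIC))
```

```text
False
[508.11 143.52 172.97] 21.53536532858946 [ 0.29  1.08 -0.26] 18.7667
False [-0.3  -0.59  0.09]
False [507.79 143.4  319.2 ] 21.964725987260238 [-0.11 -0.97 -0.3 ] 20.4667
```

View pics/s7z.png

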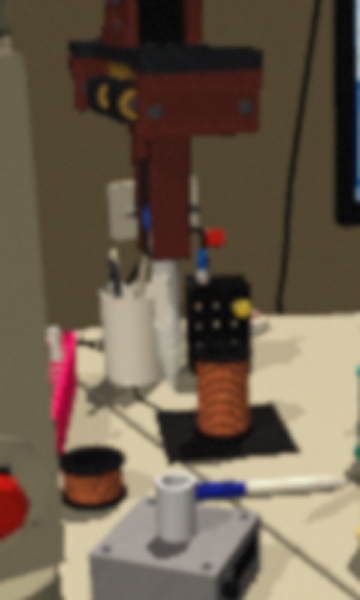

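The spindle is empty and the tube is in the fingers, hanging straight. I'll back away from the cabinet and tilt 0.8 rad with the tip outward and the cap up.

Run:
```python
from h import *
np.set_printoptions(precision=2,suppress=True)
Q0=R.from_quat(down(106)); 
for t in (0.8,-0.8):
    Q=Q0*R.from_euler('y',t); z=Q.as_matrix()[:,2]; P=np.array([400,110,400.]); print(t,z,env.ik(P,Q.as_quat()))
    if z[0]>0 and env.ik(P,Q.as_quat()) is not None: best=Q
env.move_l([430,120,370],rate=150)
env.move_l([400,110,400],rot=best.as_quat(),rate=50)
env.hold(0.5); s=env.read_state(); print(s['tool_pos'],s['width'],s['force'],s['time_s'],s['qpos'])
print(np.arccos(-R.from_quat(s['orientation']).as_matrix()[2,2]), 'mid',s['tool_pos']+109*R.from_quat(s['orientation']).as_matrix()[:,2])
snap('side','s8');snap('scene','sc8');snap('wrist','w8')
```

```text
0.8 [-0.69 -0.2  -0.7 ] [ 0.25  0.33  1.71 -0.02  1.91 -1.6 ]
-0.8 [ 0.69  0.2  -0.7 ] [ 0.21 -0.25  2.32  0.17  0.28 -1.78]
[400.05 110.02 399.99] 21.568675437189622 [ 0.54  0.29 -0.35] 22.8333 [ 0.21 -0.25  2.32  0.17  0.28 -1.78]
0.7998592326833317 mid [475.2  131.58 324.04]
```

View pics/s8.png

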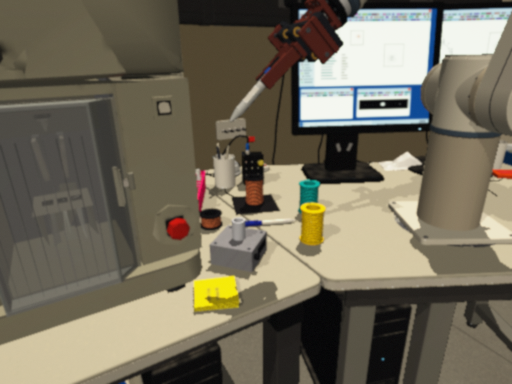

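View pics/w8.png

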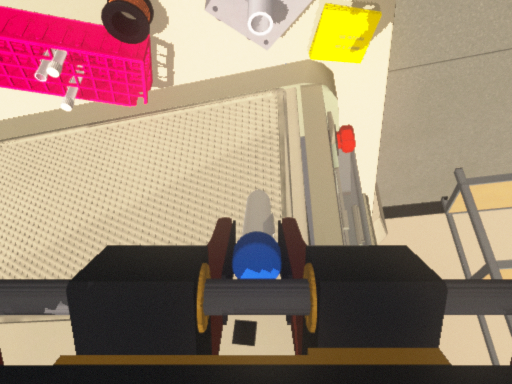

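View pics/sc8.png

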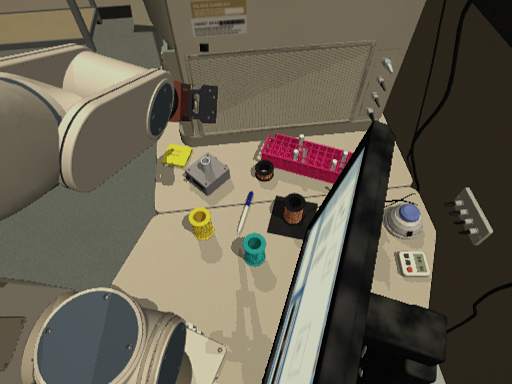

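The tube is held cap up; in the side view it runs from its tip at (232,118) to about (265,85), roughly 45°. The coil stands on the mat with its top at about (293,201) in the scene view. One numeric check, then I'll hand in.

Run:
```python
from h import *
np.set_printoptions(precision=1,suppress=True)
im=cv2.imread('pics/sc8.png');g=im.max(2)
cv2.imwrite('pics/sc8z.png',cv2.resize(im[180:245,260:330],None,fx=8,fy=8,interpolation=cv2.INTER_CUBIC))
s=env.read_state(); p=np.array(s['tool_pos']); z=R.from_quat(s['orientation']).as_matrix()[:,2]
print('tip expected px',proj('side',p+z*167),'cap bottom',proj('side',p+z*65))
print('coil top px scene expected',proj('scene',[475.5,-129,83]),'side',proj('side',[475.5,-129,83]))
s2=env.read_state(); print(s2['width'],np.abs(s2['dq']).max(),s2['time_s'])
```

```text
tip expected px (np.float64(229.0947099863052), np.float64(119.8338561393182)) cap bottom (np.float64(267.4698333432579), np.float64(77.322267044689))
coil top px scene expected (np.float64(294.65857339700847), np.float64(201.7210099637172)) side (np.float64(253.69502796481288), np.float64(175.92928327582857))
21.67926290261221 0.001889278629467332 22.9833
```

View pics/sc8z.png

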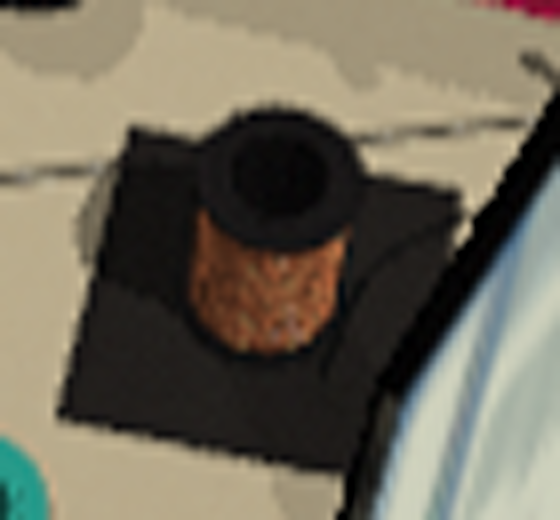

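The coil's top flange is centred at about (295,202), matching the prediction of (294.7,201.7) for the mat centre. The tube tip is at about (232,118) against an expected (229,120). All is still, so I'm handing in.

Run:
```python
from h import *
workorder.sign_off(); s=env.read_state(); print(s['time_s'],s['width'])
```

```text
the job is handed in; nothing more can be done
the job is handed in; nothing more can be done
```

The coil is standing on the mat and the tube is held tilted in the air; I handed the job in at about 23 s of the 56 s allowed. Sign-off gave no verdict.

- **Coil:** I lifted it 119 mm straight up and set it on the mat with a slow, guarded approach that stopped when the force changed by 4 N. After release it stood upright, and its top flange matched the projected mat centre within about 1 px, well inside the 34 mm limits. The jaws closed on the top flange (56 mm) rather than the winding as I had planned. The coil did not slip or tilt.
- **Tube:** I gripped it by the cap and drew it out with no measurable resistance. It is held still, cap up, tilted 0.80 rad. From the tool pose, its middle is about 324 mm above the bench, clear of the stand, coil and pen pot. The tip was about 3 px from where the tool pose predicts in the side view, so it has not turned noticeably in the grip.
- **Bystanders:** I judged these by eye only. The spare coil, pen, notes and look-alike coils appear unmoved in the last scene view, and the pen pot in the side view. No check failed.

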